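# Flip the stock tags to match the dishes

## Task

Each dish on the white board has a flip tag on a hinge straight in front of it. With a fingertip, gently push tags over so that only the three dishes full of cookies show the raised-disc face (tag tipped back toward its dish) and the one empty dish shows the raised-bar face (tag tipped forward toward the robot). Do not pinch the tags, and leave the dishes and the things lying between the tags where they are.

Things in the scene. Friction and masses are not known exactly. Their poses are not given: they have to be found in the camera images.
- board: white plastic plate fixed on the table, 305 x 490 x 10 mm, with four round dark rubber pads (2 mm high) along the rear and four flip tags along the front, 125 mm apart; each pad lies 150 mm straight behind its tag. Origin at the plate's underside under the middle of the row of tags; x points from the tags to the dishes, y along the row, z up.
- tag_a (a joint): lean of an aluminium flip tag in rad: +0.70 = tipped back toward the dishes, disc face up; 0 = upright; -0.70 = tipped forward to the robot, bar face up. Leaf 48 mm wide, 4 thick, 55 long from the hinge, 60 g, loose hinge: past upright it falls to the other stop. At rest its free edge is 35 mm before or behind the hinge and 42 mm above it (55 mm when upright). Which tag stands in which place varies.
- tag_a_pivot (a point): middle of the hinge pin of tag_a, 28 mm above the table (18 mm above the board), fixed. x points to the dish behind it, y along the pin, z up. The steel bracket below it is 44 x 63 mm and reaches 10 mm above the pin.
- tag_b (a joint): lean of an aluminium flip tag in rad: +0.70 = tipped back toward the dishes, disc face up; 0 = upright; -0.70 = tipped forward to the robot, bar face up. Leaf 48 mm wide, 4 thick, 55 long from the hinge, 60 g, loose hinge: past upright it falls to the other stop. At rest its free edge is 35 mm before or behind the hinge and 42 mm above it (55 mm when upright). Which tag stands in which place varies.
- tag_b_pivot (a point): middle of the hinge pin of tag_b, 28 mm above the table (18 mm above the board), fixed. x points to the dish behind it, y along the pin, z up. The steel bracket below it is 44 x 63 mm and reaches 10 mm above the pin.
- tag_c (a joint): lean of an aluminium flip tag in rad: +0.70 = tipped back toward the dishes, disc face up; 0 = upright; -0.70 = tipped forward to the robot, bar face up. Leaf 48 mm wide, 4 thick, 55 long from the hinge, 60 g, loose hinge: past upright it falls to the other stop. At rest its free edge is 35 mm before or behind the hinge and 42 mm above it (55 mm when upright). Which tag stands in which place varies.
- tag_c_pivot (a point): middle of the hinge pin of tag_c, 28 mm above the table (18 mm above the board), fixed. x points to the dish behind it, y along the pin, z up. The steel bracket below it is 44 x 63 mm and reaches 10 mm above the pin.
- tag_d (a joint): lean of an aluminium flip tag in rad: +0.70 = tipped back toward the dishes, disc face up; 0 = upright; -0.70 = tipped forward to the robot, bar face up. Leaf 48 mm wide, 4 thick, 55 long from the hinge, 60 g, loose hinge: past upright it falls to the other stop. At rest its free edge is 35 mm before or behind the hinge and 42 mm above it (55 mm when upright). Which tag stands in which place varies.
- tag_d_pivot (a point): middle of the hinge pin of tag_d, 28 mm above the table (18 mm above the board), fixed. x points to the dish behind it, y along the pin, z up. The steel bracket below it is 44 x 63 mm and reaches 10 mm above the pin.
- dish_a: round steel dish 108 mm across, heaped full of cookies (53 mm high); loose; origin at the centre of its underside. Which pad each dish stands on varies.
- dish_e: round steel dish 108 mm across, full of broken cookies (35 mm high); loose; origin at the centre of its underside.
- dish_g: round steel dish 108 mm across, full of broken cookies (35 mm high); loose; origin at the centre of its underside.
- dish_d: empty round steel dish 108 mm across, 16 mm high; loose; origin at the centre of its underside.
- date_stamp: hand stamp with a black foot and a round red handle, 26 x 44 x 70 mm, standing loose on the board between two tags, to be left alone; origin at the centre of its underside.
- tie_bundle_b: thin bundle of ties, 14 x 96 x 14 mm, lying loose on the board between two tags, to be left alone; origin at the centre of its underside.
- cookie_d2: flat cookie, 30 x 45 x 6 mm, lying loose on the board between two tags, to be left alone; origin at the centre of its underside.
Things that resemble listed ones, but are neither listed nor needed, are in the scene too. What is shaped like the dish_e but green or purple is not meant.

How it is judged (in metres and radians):
At the end, for the whole second after the job is handed in: Every tag in front of a full dish rests tipped back (joint above +0.6 rad), the tag in front of the empty dish rests tipped forward (below -0.6 rad), the tags are still (under 0.1 rad/s), and dishes, stamp, tie bundle and cookie are within 20 mm of where they started ((((horizontal distance between tag_a_pivot and dish_a below 0.172 m or horizontal distance between tag_a_pivot and dish_e below 0.172 m or horizontal distance between tag_a_pivot and dish_g below 0.172 m) and value of joint tag_a above 0.6 rad) or (not (horizontal distance between tag_a_pivot and dish_a below 0.172 m or horizontal distance between tag_a_pivot and dish_e below 0.172 m or horizontal distance between tag_a_pivot and dish_g below 0.172 m) and value of joint tag_a below -0.6 rad)) and velocity of joint tag_a between -0.1 and 0.1 rad/s and (((horizontal distance between tag_b_pivot and dish_a below 0.172 m or horizontal distance between tag_b_pivot and dish_e below 0.172 m or horizontal distance between tag_b_pivot and dish_g below 0.172 m) and value of joint tag_b above 0.6 rad) or (not (horizontal distance between tag_b_pivot and dish_a below 0.172 m or horizontal distance between tag_b_pivot and dish_e below 0.172 m or horizontal distance between tag_b_pivot and dish_g below 0.172 m) and value of joint tag_b below -0.6 rad)) and velocity of joint tag_b between -0.1 and 0.1 rad/s and (((horizontal distance between tag_c_pivot and dish_a below 0.172 m or horizontal distance between tag_c_pivot and dish_e below 0.172 m or horizontal distance between tag_c_pivot and dish_g below 0.172 m) and value of joint tag_c above 0.6 rad) or (not (horizontal distance between tag_c_pivot and dish_a below 0.172 m or horizontal distance between tag_c_pivot and dish_e below 0.172 m or horizontal distance between tag_c_pivot and dish_g below 0.172 m) and value of joint tag_c below -0.6 rad)) and velocity of joint tag_c between -0.1 and 0.1 rad/s and (((horizontal distance between tag_d_pivot and dish_a below 0.172 m or horizontal distance between tag_d_pivot and dish_e below 0.172 m or horizontal distance between tag_d_pivot and dish_g below 0.172 m) and value of joint tag_d above 0.6 rad) or (not (horizontal distance between tag_d_pivot and dish_a below 0.172 m or horizontal distance between tag_d_pivot and dish_e below 0.172 m or horizontal distance between tag_d_pivot and dish_g below 0.172 m) and value of joint tag_d below -0.6 rad)) and velocity of joint tag_d between -0.1 and 0.1 rad/s and distance of each of dish_a, dish_e, dish_g, dish_d, date_stamp, tie_bundle_b, cookie_d2 from where it was at the start of the episode below 0.02 m); the robot touches nothing.
It fails at once if a tag is pinched, or pressed with more than 15 N (contact force between the fingers and tag_a above 15 N or contact force between the fingers and tag_b above 15 N or contact force between the fingers and tag_c above 15 N or contact force between the fingers and tag_d above 15 N).
It fails at once if a dish is lifted or shifted by more than 20 mm (distance of any of dish_a, dish_e, dish_g, dish_d from where it was at the start of the episode above 0.02 m).
It fails at once if the stamp, the tie bundle or the cookie is lifted or shifted by more than 20 mm (distance of any of date_stamp, tie_bundle_b, cookie_d2 from where it was at the start of the episode above 0.02 m).
It also fails if it takes over 58 s, if anything falls off the work surface, if the arm or the gripper's body presses on something with over 40 N, if the wrist force passes 120 N, or if a joint passes its speed limit or range.

## Robot

A 7-joint arm with a two-finger parallel gripper is mounted at the origin on a cart in front of the work surface, level with it; the furniture and walls round the work are solid. World frame = base frame: x ahead of the robot, y to its left, z up, the work surface at z = 0. Lengths are in mm, angles in rad, forces in N, time in s.
With the tool pointing down it reaches from about 400 to 875 mm from the base axis. Payload 19.3 kg.
Tool frame: the origin (TCP) lies on the mounting face of the last link; the fingertips stand 173 mm ahead of it and the grasp point (between the pads) lies 155 mm ahead of it; z points along the fingers, y is the line along which they close (so a half turn about z gives the same grasp; the last joint's range is limited). The gripper opens to 85 mm and grips with 20 to 120 N. Pads are 22 mm wide; open, the fingers measure 114 mm over their backs; the gripper's body (76 mm by 85 mm) begins 54 mm behind the grasp point. The pads swing forward as they close: fully open they stand 13 mm farther back than shut.
Start: joints at [-1.246, 0.521, -0.036, 1.599, 0.021, 1.021, -0.113], TCP at [240.408, 576.908, 404.691] pointing down, gripper open.
Joint ranges: [-2.91, 2.91], [-0.3, 2.13], [-1.5, 1.42], [0.17, 2.43], [-1.26, 4.41], [0.16, 1.93], [-2.52, 2.52]. Speed limits (rad/s): [1.89, 1.89, 2.39, 2.39, 3.01, 3.01, 3.01].

## Interface

Orientations are given as a unit quaternion [w, x, y, z].
In Python, from workcell import bot gives the robot as it stands.
- The arm moves only by the tool arm_command, never from a script. Its argument "increments" is a list that holds one entry, the list of rows, each a list of 4 numbers: the shift along the tool's x, y, z in cm, then the turn about the tool's z in rad. A call has 1 to 5 rows; each row is the pose to reach, as a shift and turn from the pose commanded when the call began, along the tool's axes at that moment; what a row does not reach only later rows make up. A row lasts 1/10 s, in which the tool goes at most 50 mm and 8.59 degrees, less where a joint would pass 70% of its speed; a pose out of reach is approached as far as the arm can. A call with a gripper value outside its range is refused whole. "jaw" is the opening, from 0 (shut) to 1 (fully open), set as the call begins (left out, the last holds). The fingers move at their own pace and stop on an object; "newtons" is the grip in N (left out, the last holds). Time passes only in rows, so rows that repeat a pose let the fingers close. It gives the time, the measured TCP pose, the force, the opening and the grip force at its end, in the units of the state.
- bot.read_state(): the state, without advancing time (a new reading comes with each control period).
- bot.snapshot(name): name is "scene" or "top"; returns the picture (400x640x3 uint8, red, green, blue); there is no depth.
- bot.camera_params(name): a dict with "mtx" (3x3 intrinsics, pixels), "position" and "attitude" of the camera in the world. Camera axes: x right, y down, z forward; pixel columns grow to the right and rows downward; lengths in mm; the calibration is good to about 2 mm. A picture is of the moment at which its call begins. camera_params takes no time and is no camera call.
- bot.job_done(): hands the job in; it is judged then, once.
The state is a dict: "time_s": time; "joint_pos": joint angles; "dq": joint speeds; "effort": joint torques, N m; "tool_pos": TCP position; "orientation": TCP orientation; "ft_force": force on the tool from outside, world axes, zero at the start; "moment": the same for the moment, N m; "finger_gap": finger opening in mm; "grip_force": force on a finger pad.
Only numpy, scipy, OpenCV 4.12 (cv2) and the standard library are available. Lean on these libraries where they do the work, as an engineer would, in place of code of your own. Each camera call takes 0.05 s, during which the arm holds its last target. There are 200 camera calls.

## Working session

There is one attempt and no reset: what is moved stays moved. The work goes in short steps, Python scripts to look and compute and a tool call to move; the robot and the scene stay as the last step left them, time stands still between calls to the robot, and variables do not carry over. Pictures are saved under pics/ and viewed, at most 10 in all, crops included, and the job is handed in when it is done.

Besides the shell and the picture viewer there is one more tool, called after "Call:" by a JSON object that holds its "op" and its "data". arm_command: Moves the arm, as the interface text tells. Its arguments: {"type":"object","properties":{"increments":{"type":"array"},"jaw":{"type":"number"},"newtons":{"type":"number"}},"required":["increments"]}

```bash
mkdir -p pics
python3 - <<'E'
from workcell import bot
import cv2
for n in("scene","top"):
    im=bot.snapshot(n); cv2.imwrite(f"pics/{n}0.png",im[:,:,::-1]); print(n,bot.camera_params(n))
s=bot.read_state(); print(s)
E
```

```text
scene {'mtx': array([[394.86298718,   0.        , 317.42873121],
       [  0.        , 394.86298718, 204.39541638],
       [  0.        ,   0.        ,   1.        ]]), 'position': array([ 74.01394099, 491.11411084, 512.69570617]), 'attitude': array([ 0.16530807, -0.29058605,  0.81776002, -0.46850992])}
top {'mtx': array([[496.79495907,   0.        , 318.15081832],
       [  0.        , 496.79495907, 205.9524244 ],
       [  0.        ,   0.        ,   1.        ]]), 'position': array([ 403.15068747, -128.57172825, 1434.00215101]), 'attitude': array([ 0.04387739, -0.69924284,  0.71127867, -0.05671758])}
{'time_s': 0.1, 'joint_pos': array([-1.2461811 ,  0.5219225 , -0.03633511,  1.59991955,  0.02120014,
        1.02109283, -0.1127848 ]), 'dq': array([ 0.00034339, -0.00247582, -0.00044312, -0.00336129, -0.00147096,
       -0.00103707, -0.00037846]), 'effort': array([ 5.28705481e-03, -9.28486991e+01,  1.98510580e+00, -3.70532620e+01,
        1.82471395e-02,  5.46275871e-03,  2.10099910e-05]), 'tool_pos': array([240.36935241, 576.8032253 , 404.21426313]), 'orientation': array([-6.32422637e-05,  1.96122843e-01,  9.80579217e-01, -4.74454163e-04]), 'ft_force': array([ 0.68223789, -0.89340467, -0.88798368]), 'moment': array([-0.03519454,  0.04419939,  0.0149911 ]), 'grip_force': 0.0, 'finger_gap': 85.24533795108798}
```

View pics/scene0.png

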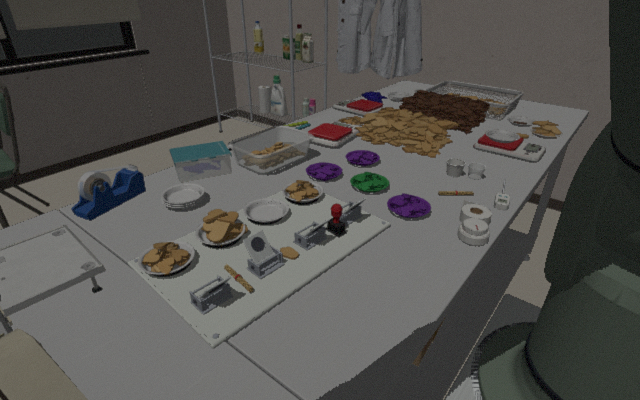

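View pics/top0.png

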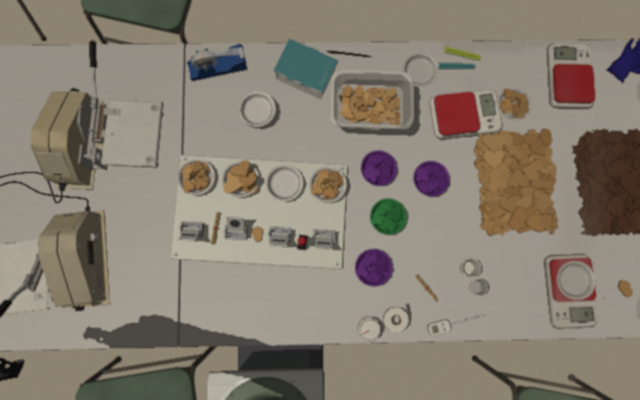

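The top view shows the board at (175–347, 157–265), with dishes at (197,177), (241,178), (286,183; empty) and (328,184). The tags are near (193,231), (236,229), (282,237) and (325,239). The possible look-alikes are the empty bowls at (258,110) and (420,68), the purple and green dishes at (380–430, 165–265), and the stray tie bundle at (427,288). All of them are off the board. Next I'll zoom in and measure.

```bash
cat > h.py <<'E'
import numpy as np, cv2
from workcell import bot
from scipy.spatial.transform import Rotation as R
def cam(n):
    c=bot.camera_params(n); q=c["attitude"]
    return c["mtx"],c["position"],R.from_quat([q[1],q[2],q[3],q[0]]).as_matrix()
def ray(n,p,z):
    K,o,M=cam(n); d=M@np.linalg.solve(K,[p[0],p[1],1.]); return o+d*(z-o[2])/d[2]
def proj(n,P):
    K,o,M=cam(n); c=K@(M.T@(np.asarray(P,float)-o)); return c[:2]/c[2]
E
python3 - <<'E'
from h import *
t=cv2.imread("pics/top0.png"); s=cv2.imread("pics/scene0.png")
cv2.imwrite("pics/tc.png",cv2.resize(t[150:270,170:355],None,fx=4.3,fy=4.3,interpolation=cv2.INTER_CUBIC))
cv2.imwrite("pics/sc.png",cv2.resize(s[170:345,130:395],None,fx=3,fy=3,interpolation=cv2.INTER_CUBIC))
for p in[(197,177),(241,178),(286,183),(328,184)]: print("dish",ray("top",p,26)[:2].round())
hsv=cv2.cvtColor(t,cv2.COLOR_BGR2HSV)
m=cv2.inRange(hsv,(15,0,130),(60,70,255)); g=np.zeros_like(m); g[150:270,170:355]=255
c=max(cv2.findContours(cv2.inRange(t,(140,140,140),(255,255,255))&g,0,2)[0],key=cv2.contourArea)
b=cv2.boxPoints(cv2.minAreaRect(c)); print(b)
for p in b: print("corner",ray("top",p,10)[:2].round(1))
for p in b: print("scene px",proj("scene",ray("top",p,10)).round())
print(t[200,260],t[150,200],t[262,200], t[280,200])
E
```

```text
dish [694. 191.]
dish [690.  65.]
dish [673. -65.]
dish [ 668. -186.]
[[170. 269.]
 [170. 154.]
 [345. 154.]
 [345. 269.]]
corner [433.5 266.2]
corner [767.5 274.2]
corner [ 760.3 -238.2]
corner [ 424.6 -229.5]
scene px [226. 356.]
scene px [113. 269.]
scene px [291. 179.]
scene px [394. 221.]
[156 174 177] [138 149 155] [142 152 159] [146 157 163]
```

View pics/tc.png

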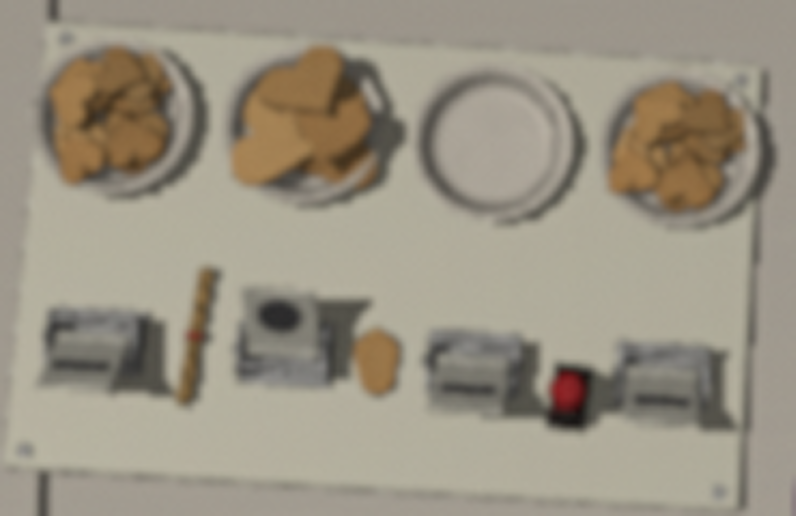

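View pics/sc.png

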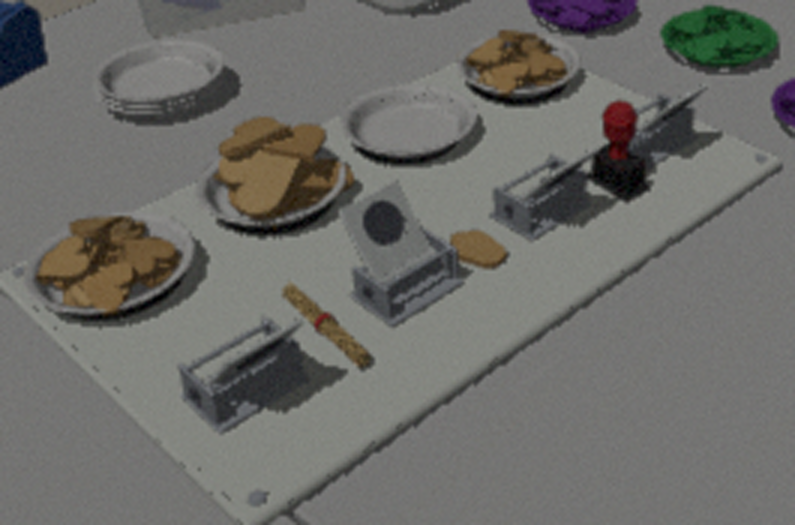

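Crops: dishes 1, 2 and 4 are full and dish 3 is empty (crop 495,145). Tag 2 already shows the disc (280,318) and tag 3 already shows the bar (468,385), so both are right. Tags 1 (bar at 82,366) and 4 (bar at 662,400) lie forward in front of full dishes and have to be pushed back. The bundle (197,337), cookie (378,362) and stamp (570,395) must be avoided.

```bash
cat >> h.py <<'E'
def yaw():
    q=bot.read_state()["orientation"]; return R.from_quat([q[1],q[2],q[3],q[0]]).as_matrix()
def inc(target):  # world target mm -> tool-frame cm
    s=bot.read_state(); return (yaw().T@(np.array(target)-s["tool_pos"])/10).round(2)
E
python3 - <<'E'
from h import *
f=lambda u,v:(170+u/4.3,150+v/4.3)
C=[ray("top",f(*p),10)[:2] for p in[(50,22),(765,68),(5,466),(745,507)]]
ctr=np.mean(C,0); yd=((C[0]-C[1])+(C[2]-C[3])); yd/=np.linalg.norm(yd); xd=np.array([yd[1],-yd[0]])
print("corners",np.round(C),ctr,yd,xd,"len",np.linalg.norm(C[0]-C[1]),np.linalg.norm(C[0]-C[2]))
D=[ray("top",f(*p),26)[:2] for p in[(120,120),(310,130),(498,145),(688,155)]]
for d in D: print("dish",d.round(),"hinge est",(d-150*xd).round())
for n,e in[(1,[(43,387),(128,387)]),(4,[(628,421),(708,421)]),(3,[(430,408),(510,412)])]:
    E=[ray("top",f(*p),70)[:2] for p in e]; m=np.mean(E,0); print("edge",n,m.round(),np.round(E),"hinge",(m+35*xd).round())
for n,p,z in[("bundle",(197,337),24),("stamp",(570,395),80)]: print(n,ray("top",f(*p),z)[:2].round())
# scene check of leaf edge
E
```

```text
corners [[ 764.  240.]
 [ 725. -246.]
 [ 463.  264.]
 [ 428. -225.]] [594.84338696   8.37411011] [0.07638653 0.99707828] [ 0.99707828 -0.07638653] len 487.6644674261073 301.15054913622777
dish [692. 188.] hinge est [542. 200.]
dish [683.  61.] hinge est [533.  73.]
dish [671. -64.] hinge est [521. -53.]
dish [ 662. -191.] hinge est [ 513. -180.]
edge 1 [510. 197.] [[510. 224.]
 [510. 170.]] hinge [545. 195.]
edge 4 [ 482. -173.] [[ 482. -147.]
 [ 482. -198.]] hinge [ 517. -175.]
edge 3 [491. -47.] [[493. -21.]
 [489. -72.]] hinge [526. -49.]
bundle [545. 136.]
stamp [ 499. -111.]
```

Call:
{"op": "arm_command", "data": {"increments": [[[-8,-6,1,-0.1],[-12,-9,2,-0.2],[-16,-12,3,-0.32],[-20,-15.5,4,-0.32],[-24,-18.5,5,-0.32]]], "jaw": 0}}

```text
time_s: 0.6
tool_pos: [363.8, 360.9, 365.1]
orientation: [-0.0, 0.037, 0.999, -0.0]
ft_force: [1.4, 0.7, -0.5]
finger_gap: 12.5
grip_force: 0.0
```

Run:
```python
from h import *
s=bot.read_state(); print(s["time_s"],s["tool_pos"],yaw()[:2].round(3).tolist(),s["finger_gap"],s["ft_force"].round(1),inc([450,204,330]))
```

```text
0.6 [363.75637539 360.89934683 365.05707012] [[-0.997, 0.074, -0.0], [0.074, 0.997, -0.0]] 12.494083140881523 [ 1.4  0.7 -0.5] [ -9.77 -15.     3.51]
```

Call:
{"op": "arm_command", "data": {"increments": [[[-3,-4,1,0],[-6,-8,2,0],[-7,-11,3,0],[-7,-11,3,0],[-7,-11,3,0]]]}}

```text
time_s: 1.1
tool_pos: [424.9, 247.4, 335.2]
orientation: [-0.0, 0.038, 0.999, -0.0]
ft_force: [-0.7, 0.6, 0.8]
finger_gap: -0.2
grip_force: 0.0
```

Call:
{"op": "arm_command", "data": {"increments": [[[0,0,0,0],[0,0,0,0]]]}}

```text
time_s: 1.3
tool_pos: [424.4, 249.0, 335.6]
orientation: [0.0, 0.037, 0.999, 0.0]
ft_force: [-0.1, 0.2, -0.3]
finger_gap: 0.0
grip_force: 0.0
```

Run:
```python
from h import *
s=bot.read_state(); print(s["time_s"],s["tool_pos"],s["finger_gap"],s["ft_force"].round(1),inc([452,202,225]))
im=bot.snapshot("top"); cv2.imwrite("pics/t2.png",cv2.resize(im[140:300,160:360,::-1],None,fx=3.5,fy=3.5))
```

```text
1.3 [424.40853631 248.99995614 335.58151395] 0.014611924246049499 [-0.1  0.2 -0.3] [-3.09 -4.49 11.06]
```

View pics/t2.png

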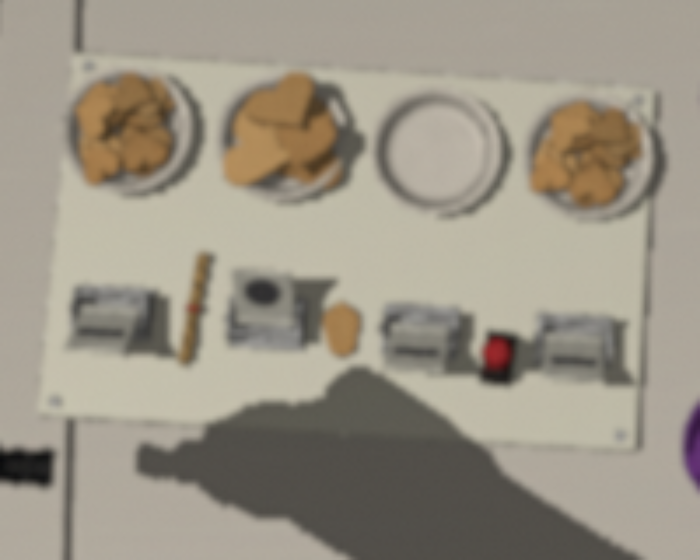

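The arm is at the left front (20,465) and nothing has moved. Next I go in front of tag 1 and then descend.

Call:
{"op": "arm_command", "data": {"increments": [[[-1.5,-3,2,0],[-2.8,-4.7,5,0],[-2.8,-4.7,8,0],[-2.8,-4.7,11,0],[-2.8,-4.7,11,0]]]}}

```text
time_s: 1.85
tool_pos: [448.1, 199.1, 222.8]
orientation: [-0.002, 0.037, 0.999, -0.001]
ft_force: [-0.8, 0.0, 1.2]
finger_gap: 0.2
grip_force: 0.0
```

Call:
{"op": "arm_command", "data": {"increments": [[[0,0,0,0],[0,0,0,0]]]}}

```text
time_s: 2.05
tool_pos: [449.5, 199.5, 226.8]
orientation: [0.001, 0.037, 0.999, 0.0]
ft_force: [-0.5, 0.4, -0.1]
finger_gap: -0.2
grip_force: 0.0
```

Run:
```python
from h import *
s=bot.read_state(); print(s["time_s"],s["tool_pos"],s["ft_force"].round(1))
tip=s["tool_pos"]-[0,0,173]; print(proj("scene",tip))
im=bot.snapshot("scene"); cv2.imwrite("pics/s2.png",cv2.resize(im[130:350,120:400,::-1],None,fx=2.7,fy=2.7))
```

```text
2.05 [449.47427942 199.52668398 226.83623357] [-0.5  0.4 -0.1]
[249.48138989 305.10784879]
```

View pics/s2.png

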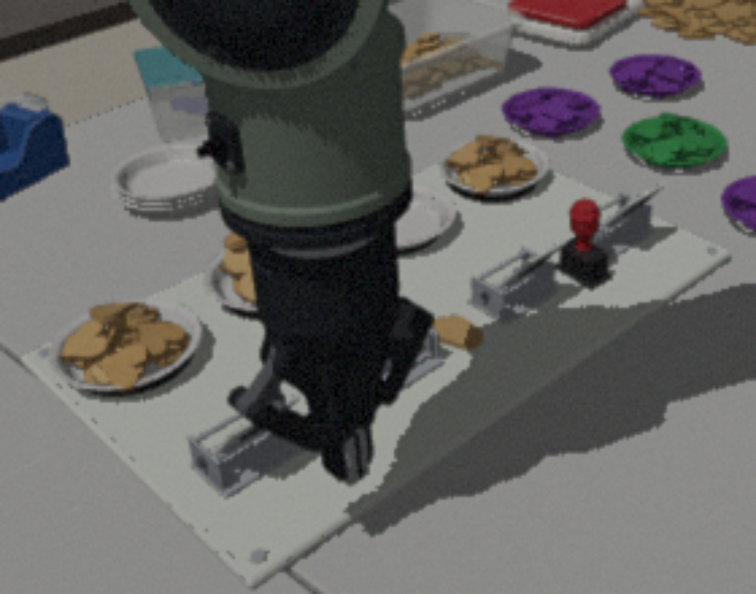

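The fingertip sits where the calibration predicts, at (345,475), in front of tag 1 and below its free edge. Now I push slowly.

Call:
{"op": "arm_command", "data": {"increments": [[[-1.2,0,0,0],[-2.4,0,0,0],[-3.3,0,0,0],[-4,0,0,0],[-4.6,0,0,0]]]}}

```text
time_s: 2.6
tool_pos: [495.8, 195.4, 225.3]
orientation: [-0.0, 0.038, 0.999, -0.0]
ft_force: [-0.5, -0.5, -0.2]
finger_gap: 0.1
grip_force: 0.0
```

Call:
{"op": "arm_command", "data": {"increments": [[[-0.6,0,0,0],[-1.2,0,0,0],[-1.8,0,0,0],[-2.4,0,0,0],[-3,0,0,0]]]}}

```text
time_s: 3.1
tool_pos: [525.4, 193.3, 225.4]
orientation: [-0.0, 0.037, 0.999, -0.0]
ft_force: [-1.1, 0.5, 1.1]
finger_gap: -0.2
grip_force: 0.1
```

Call:
{"op": "arm_command", "data": {"increments": [[[-0.5,0,0,0],[-1,0,0,0],[-1.4,0,0,0],[-1.7,0,0,0],[-1.7,0,0,0]]]}}

```text
time_s: 3.6
tool_pos: [542.2, 192.0, 225.4]
orientation: [0.0, 0.038, 0.999, 0.0]
ft_force: [0.1, -1.3, -0.4]
finger_gap: 0.1
grip_force: 0.0
```

Call:
{"op": "arm_command", "data": {"increments": [[[-0.4,0,0,0],[-0.6,0,0,0],[2,0,0,0],[5,0,0,0],[8,0,0,0]]]}}

```text
time_s: 4.1
tool_pos: [461.2, 197.9, 225.4]
orientation: [0.0, 0.038, 0.999, 0.0]
ft_force: [0.5, 1.4, 0.0]
finger_gap: -0.0
grip_force: 0.0
```

Call:
{"op": "arm_command", "data": {"increments": [[[3,0,-2,0],[3,0,-6,0],[3,0,-10,0],[3,0,-10,0]]]}}

```text
time_s: 4.5
tool_pos: [433.1, 200.8, 329.8]
orientation: [0.003, 0.037, 0.999, 0.002]
ft_force: [0.5, 0.5, -0.9]
finger_gap: -0.1
grip_force: 0.0
```

Run:
```python
from h import *
s=bot.read_state(); print(s["time_s"],s["tool_pos"],inc([424,-174,325]))
im=bot.snapshot("top"); cv2.imwrite("pics/t3.png",cv2.resize(im[140:300,160:360,::-1],None,fx=3.5,fy=3.5))
```

```text
4.5 [433.06922096 200.78166431 329.79925659] [ -1.9  -37.44   0.35]
```

View pics/t3.png

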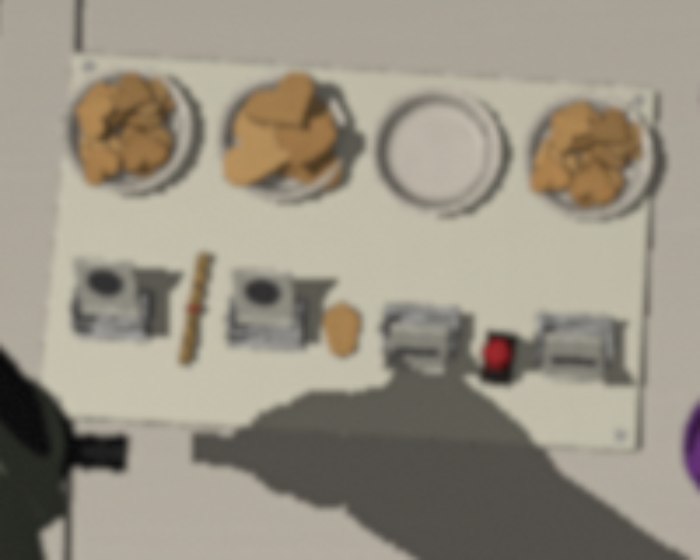

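Tag 1 now shows the disc at (105,285), and everything else is where it was. On to the front of tag 4, staying high.

Call:
{"op": "arm_command", "data": {"increments": [[[-0.5,-4.5,0,0],[-1,-9,0,0],[-1.2,-13.5,0,0],[-1.5,-18,0,0],[-1.8,-22,0,0]]]}}

```text
time_s: 5.05
tool_pos: [433.1, -22.6, 324.7]
orientation: [-0.001, 0.038, 0.999, -0.0]
ft_force: [1.8, -0.1, 0.6]
finger_gap: -0.1
grip_force: 0.0
```

Call:
{"op": "arm_command", "data": {"increments": [[[0,-4,0,0],[0,-8,0,0],[0,-11,0,0],[0,-13,0,0],[0,-13,0,0]]]}}

```text
time_s: 5.55
tool_pos: [423.4, -152.5, 324.6]
orientation: [-0.001, 0.039, 0.999, -0.0]
ft_force: [-0.3, 1.2, -1.0]
finger_gap: 0.1
grip_force: 0.0
```

Call:
{"op": "arm_command", "data": {"increments": [[[0,0,0,0],[0,0,0,0]]]}}

```text
time_s: 5.75
tool_pos: [424.1, -149.3, 325.0]
orientation: [-0.0, 0.037, 0.999, 0.0]
ft_force: [-0.2, 0.2, -0.8]
finger_gap: 0.1
grip_force: 0.0
```

Run:
```python
from h import *
print(yaw().round(3).tolist(),inc([424,-172,225]))
```

```text
[[-0.997, 0.074, -0.001], [0.074, 0.997, 0.0], [0.001, 0.0, -1.0]] [-0.17 -2.27 10.  ]
```

Call:
{"op": "arm_command", "data": {"increments": [[[-0.2,-2.3,0,0],[-0.2,-2.3,4,0],[-0.2,-2.3,7.5,0],[-0.2,-2.3,10,0],[-0.2,-2.3,10,0]]]}}

```text
time_s: 6.25
tool_pos: [423.7, -172.0, 223.0]
orientation: [-0.002, 0.037, 0.999, 0.001]
ft_force: [-0.3, 0.2, 1.2]
finger_gap: 0.2
grip_force: 0.0
```

Call:
{"op": "arm_command", "data": {"increments": [[[0,0,0,0],[-1.2,0,0,0],[-2.4,0,0,0],[-3.2,0,0,0],[-3.8,0,0,0]]]}}

```text
time_s: 6.75
tool_pos: [463.4, -176.0, 225.9]
orientation: [0.001, 0.037, 0.999, -0.0]
ft_force: [-0.4, -0.1, -0.4]
finger_gap: -0.1
grip_force: 0.0
```

Call:
{"op": "arm_command", "data": {"increments": [[[-0.6,0,0,0],[-1.2,0,0,0],[-1.8,0,0,0],[-2.4,0,0,0],[-3,0,0,0]]]}}

```text
time_s: 7.25
tool_pos: [492.5, -178.3, 225.4]
orientation: [-0.0, 0.037, 0.999, -0.0]
ft_force: [-0.3, 0.2, 1.0]
finger_gap: -0.2
grip_force: 0.1
```

Call:
{"op": "arm_command", "data": {"increments": [[[-0.6,0,0,0],[-1.2,0,0,0],[-1.8,0,0,0],[-2.4,0,0,0],[-2.8,0,0,0]]]}}

```text
time_s: 7.75
tool_pos: [520.6, -180.4, 225.4]
orientation: [0.0, 0.037, 0.999, -0.0]
ft_force: [-0.5, -0.0, -0.3]
finger_gap: 0.0
grip_force: 0.0
```

Call:
{"op": "arm_command", "data": {"increments": [[[0,0,0,0],[2,0,0,0],[5,0,0,0],[8,0,0,0],[9.5,0,0,0]]]}}

```text
time_s: 8.25
tool_pos: [422.8, -173.2, 225.5]
orientation: [-0.001, 0.038, 0.999, 0.0]
ft_force: [0.2, 0.4, 0.5]
finger_gap: -0.0
grip_force: 0.0
```

Call:
{"op": "arm_command", "data": {"increments": [[[0,0,-3,0],[0,0,-7,0],[0,0,-10,0],[0,0,-10,0],[0,0,-10,0]]]}}

```text
time_s: 8.75
tool_pos: [425.1, -173.3, 325.9]
orientation: [0.001, 0.037, 0.999, -0.0]
ft_force: [-0.6, 1.0, -0.4]
finger_gap: 0.1
grip_force: 0.0
```

Run:
```python
from h import *
im=bot.snapshot("top"); cv2.imwrite("pics/t4.png",cv2.resize(im[140:300,160:360,::-1],None,fx=3.5,fy=3.5))
```

```text
(no output)
```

View pics/t4.png

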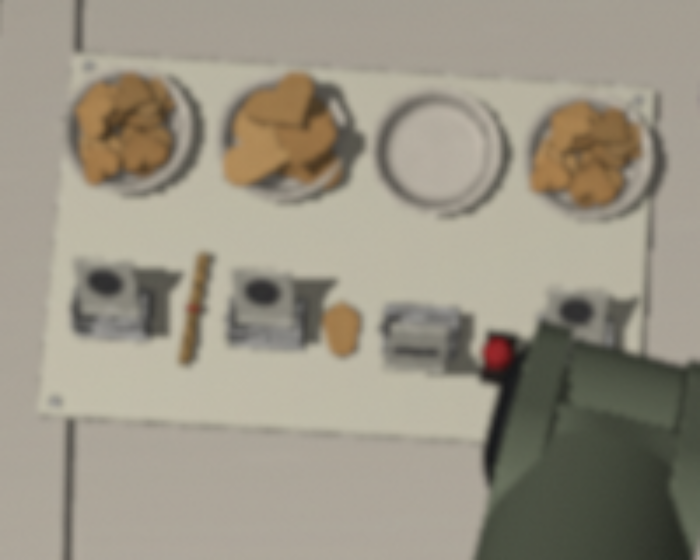

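Discs are up at (105,285), (262,292) and (577,310), and the bar is up at (412,350) in front of the empty dish. Nothing else has moved and the arm is clear.

```bash
python3 -c "
from workcell import bot
print(bot.job_done())"
```

```text
the job is handed in; nothing more can be done
None
```

I pushed tags 1 and 4 back, so the three full dishes now show discs and the empty dish shows its bar; nothing else moved in the last picture, and the job is handed in (no verdict was returned).

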